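# Zero the stone tester and hold the sapphire cell in its light

### The job

Zero the stone tester by pulling its black sprung slide out until its pointer is at the red marker, keep it there for a good second, then let it spring fully home. Then take the cell with the blue stone off the turntable, touching it with the fingers on its frosted faces only, and finish while still holding it upright and still in the tester's light path: in the air, its centre on the beam midway between the two heads, its clear windows facing the heads. Do not knock the cell against the tester, and leave everything else where it is.

Things in the scene. Friction and masses are not known exactly. Their poses are not given: they have to be found in the camera images.
- blue_cell_mid (a point): Upright square glass cell, 24 x 24 x 60 mm tall, about 80 g, a blue cut stone sealed in its middle, a blue plate on top. This point is its centre, 30 mm above its underside. z up; x runs out through its two clear windows; its two frosted (white, matt) faces look along +y and -y, 24 mm apart, 22 mm wide, full height. On the turntable, in either of two places.
- red_cell_mid (a point): Upright square glass cell, 24 x 24 x 60 mm tall, about 80 g, a red cut stone sealed in its middle, a red plate on top. This point is its centre, 30 mm above its underside. z up; x runs out through its two clear windows; its two frosted (white, matt) faces look along +y and -y, 24 mm apart, 22 mm wide, full height. A bystander: not to be moved.
- light_path (a point): Middle of the tester's light path, 120 mm above the desk, midway between its two heads; nothing supports a cell here. Axes are the tester's: x away from the robot (its front faces -x), y along the light beam from the white lamp head to the grey sensor head, z up. The beam is drawn as a thin yellow line.
- tester: The stone tester, fixed to the desk; place and heading change. Origin: under the light path, at desk height. Dark blue-grey base 160 (x) x 260 (y) mm, top 30 mm up. Each head is a block 60 x 60 mm reaching 140 mm above the desk, with a black lens barrel 32 mm wide towards the middle; the barrels end 50 mm either side of the light path's middle.
- slide_tab (a point): Middle of the grip of the slide's black upright tab: 12 mm thick along the tester's x, 26 mm wide along its y, from 20 to 62 mm above the desk; this point is 45 mm up. Axes as the tester's. It rides on a grey track 50 mm wide, top 18 mm up, out of the tester's front; at home the tab's centre is 130 mm in front (tester -x) of the light path, 50 mm from the base's front.
- slide_pointer (a point): Middle of the tab's small black pointer, over the white scale bar (22 mm high) beside the track on the tester's +y side. Moves with the tab.
- marker_line (a point): Middle of the red marker line across the white scale bar. Axes as the tester's. The zeroing position is reached when the pointer has the same place along the tester's x as this line, within 4 mm; the line lies 25 to 42 mm from the slide's home position.
- zero_slide (a joint): How far the slide is pulled out of the tester's front, along the tester's -x, in m: 0 at home, stop at 0.055. A spring draws it home with about 2 N at home, rising by 0.6 N for each 10 mm; let go, it slides home by itself in about half a second.
- turntable_disc: Brass turntable disc, 320 mm across (thin rim to 326), 12 mm thick, its top 26 mm above the desk; the origin is the centre of its underside. It turns with a light push about its upright axis, carrying everything on it.
- ingot_a_mid (a point): Centre of a gold bar lying flat on the turntable, 112 x 50 x 9 mm. Bystander.
- ingot_b_mid (a point): Centre of the other gold bar, 112 x 50 x 9 mm. Bystander.
- ring_case_mid (a point): Centre of a black lacquer ring case, 50 x 50 x 40 mm, on the turntable. Bystander.
- loupe_mid (a point): Centre of a folded chrome loupe, 30 x 21 x 20 mm, on the turntable. Bystander.
- capsule_low_mid (a point): Centre of the lower of two stacked clear coin capsules, 42 mm across, 9 mm high, on the turntable. Bystander.
- capsule_top_mid (a point): Centre of the upper coin capsule, same size. Bystander.
There are look-alikes about, which are no part of the job. What is shaped like the part that bears blue_cell_mid but green or pink is not meant.

How it is judged:
By the outcome, as a careful person would: the job done as asked, in the order asked, and still so for the second after the job is handed in, while the arm keeps its last pose, push and grip.
It also fails if it takes over 58 s, if anything falls off the work surface, if the arm or the gripper's body presses on something with over 40 N, if the wrist force passes 120 N, or if a joint passes its speed limit or range.

### The arm

A 7-joint arm with a two-finger parallel gripper is mounted at the origin on the work surface. World frame = base frame: x ahead of the robot, y to its left, z up, the work surface at z = 0. Lengths are in m, angles in degrees, forces in N, time in s.
With the tool pointing down it reaches from about 0.425 to 0.875 m from the base axis. Payload 4.7 kg.
Tool frame: the origin (TCP) lies between the finger pads; the fingertips stand 22 mm ahead of it and the grasp point (between the pads) lies 3 mm ahead of it (env.tip_reach is the distance from the TCP to the fingertips, in m); z points along the fingers, y is the line along which they close (so a half turn about z gives the same grasp; the last joint's range is limited). The gripper opens to 87 mm and grips with 3 to 60 N. Pads are 19 mm wide; open, the fingers measure 117 mm over their backs; the gripper's body (75 mm by 190 mm) begins 51 mm behind the grasp point.
Start: joints at [0.808, 18.392, -4.016, 83.108, 1.295, 78.541, -3.26], TCP at [0.65, -0, 0.245] pointing down, gripper open.
Joint ranges: [-163.93, 163.93], [-17.29, 119.83], [-79.2, 71.16], [3.27, 140.29], [-89.18, 269.18], [5.43, 117.66], [-154.24, 154.24]. Speed limits (degrees/s): [147.25, 147.25, 180, 180, 180, 180, 180].

### API

Orientations are given as [roll, pitch, yaw] about the fixed x, y, z axes, in that order (R = Rz(yaw) Ry(pitch) Rx(roll)).
In Python, from cell import env gives the robot as it stands.
- The arm moves only by the shell command python3 -m creep 'ROWS' [FORCE]. ROWS is JSON, one flat list of numbers, 7 for each row, row after row: the finger opening in mm, from 0 to 87, then the shift along the tool's x, y, z in units of 30 mm (1.0 is 30 mm), then the turn, a rotation vector about the tool's x, y, z in units of 6 degrees (1.0 is 6 degrees). A call has 1 to 12 rows; each row is the pose to reach, as a shift and turn from the pose commanded when the call began, along the tool's axes at that moment; what a row does not reach only later rows make up. A row lasts 1/10 s, in which the tool goes at most 50 mm and 8.59 degrees, less where a joint would pass 70% of its speed; a pose out of reach is approached as far as the arm can. A call with a gripper value outside its range is refused whole. The fingers move at their own pace and stop on an object; FORCE is the grip in N (left out, the last holds). Time passes only in rows, so rows that repeat a pose let the fingers close. It gives the time, the measured TCP pose, the force, the opening and the grip force at its end, in the units of the state.
- env.get_obs(): the state, without advancing time (a new reading comes with each control period).
- env.read_camera(name): name is "scene" or "side" or "wrist"; returns a dict with "color" (420x560x3 uint8, red, green, blue), "depth" (420x560 float32, m along the optical axis (not along the pixel's ray), 0 where there is no reading), "fovy" (degrees; the focal length in pixels is half the picture's height over the tangent of half this angle, whatever the lens; pixels are square), "cx", "cy" (the principal point, pixels), "D" ([k1, k2, p1, p2, k3] as OpenCV has them; the pictures are not rectified), "R" (3x3) and "t" (3): a world point X has camera coordinates R X + t. Camera axes: x right, y down, z forward; pixel columns grow to the right and rows downward; lengths in m; the calibration is good to about 2 mm. A picture is of the moment at which its call begins.
- env.sign_off(): hands the job in; it is judged then, once.
The state is a dict: "time_s": time; "qpos": joint angles; "joint_velocities": joint speeds; "effort": joint torques, N m; "tool_pos": TCP position; "tool_rot": TCP orientation; "force": force on the tool from outside, world axes, zero at the start; "wrist_torque": the same for the moment, N m; "grip_width": finger opening in m; "grasp_force": force on a finger pad.
Only numpy, scipy, OpenCV 4.12 (cv2) and the standard library are available. Lean on these libraries where they do the work, as an engineer would, in place of code of your own. Each camera call takes 0.05 s, during which the arm holds its last target. There are 200 camera calls.

## Working session

There is one attempt and no reset: what is moved stays moved. The work goes in short steps, Python scripts to look and compute and a shell command to move; the robot and the scene stay as the last step left them, time stands still between calls to the robot, and variables do not carry over. Pictures are saved under pics/ and viewed, at most 10 in all, crops included, and the job is handed in when it is done.

```bash
mkdir -p pics; ls
cat > h.py <<'E'
import numpy as np, cv2
from cell import env
def K(c):
    f=210/np.tan(np.radians(c["fovy"])/2); return np.array([[f,0,c["cx"]],[0,f,c["cy"]],[0,0,1]])
def px2w(c,uv,d=None,z=None):
    """pixel -> world by depth d (or picture depth), or on plane z"""
    uv=np.array(uv,float); n=cv2.undistortPoints(uv.reshape(1,1,2),K(c),np.array(c["D"],float)).ravel()
    r=np.array([n[0],n[1],1.]); R=np.array(c["R"]);t=np.array(c["t"])
    if z is None:
        if d is None: d=c["depth"][int(round(uv[1])),int(round(uv[0]))]
        return R.T@(r*d-t)
    o=-R.T@t; v=R.T@r; return o+v*(z-o[2])/v[2]
def w2px(c,X):
    R=np.array(c["R"]);t=np.array(c["t"],float)
    return cv2.projectPoints(np.array(X,float).reshape(-1,1,3),cv2.Rodrigues(R)[0],t,K(c),np.array(c["D"],float))[0].reshape(-1,2)
def cloud(c):
    v,u=np.mgrid[0:420,0:560]; uv=np.stack([u,v],-1).reshape(-1,1,2).astype(float)
    n=cv2.undistortPoints(uv,K(c),np.array(c["D"],float)).reshape(-1,2); d=c["depth"].reshape(-1,1)
    P=(np.c_[n,np.ones(len(n))]*d-np.array(c["t"]))@np.array(c["R"]); P[d[:,0]==0]=np.nan
    return P.reshape(420,560,3)
E
python3 - <<'E'
from h import *
import pickle
cs={n:env.read_camera(n) for n in("scene","side","wrist")}
pickle.dump(cs,open("c0.pkl","wb"))
for n,c in cs.items(): print(n,c["fovy"],c["D"],-np.array(c["R"]).T@c["t"])
a=np.hstack([cs["scene"]["color"],cs["side"]["color"]])
cv2.imwrite("pics/scene0.png",cs["scene"]["color"][...,::-1]);cv2.imwrite("pics/side0.png",cs["side"]["color"][...,::-1])
print(env.get_obs())
E
```

```text
pics
scene 54.07122527202868 [0.03926872 0.         0.         0.         0.        ] [0.88968601 0.43297963 0.8882176 ]
side 43.96347662241846 [-0.03811285  0.          0.          0.          0.        ] [-0.05627063 -0.57949246  1.19392786]
wrist 59.6552355649775 [-0.01779605  0.          0.          0.          0.        ] [0.64990239 0.06545177 0.38529988]
{'time_s': 0.15, 'qpos': array([ 0.80925421, 18.4285896 , -4.01486711, 83.16024795,  1.29618589,
       78.5408147 , -3.25965771]), 'joint_velocities': array([-0.0958367 , -0.09663597, -0.09852223, -0.17159955, -0.01385714,
        0.03907562, -0.02582274]), 'effort': array([ 2.16972071e-04, -4.91794288e+01, -4.04079035e-01, -3.12878716e+01,
       -6.39387709e-02,  4.04033612e-02,  9.90178205e-05]), 'tool_pos': array([ 6.49603856e-01, -7.56668240e-05,  2.43708464e-01]), 'tool_rot': array([-1.79915630e+02,  6.51543658e-03,  9.00001234e+01]), 'force': array([ 0.39387332,  0.90717443, -0.31363501]), 'wrist_torque': array([-0.00183627, -0.00459553, -0.00888147]), 'grasp_force': 0.0, 'grip_width': 0.08690038096173175}
```

View pics/scene0.png

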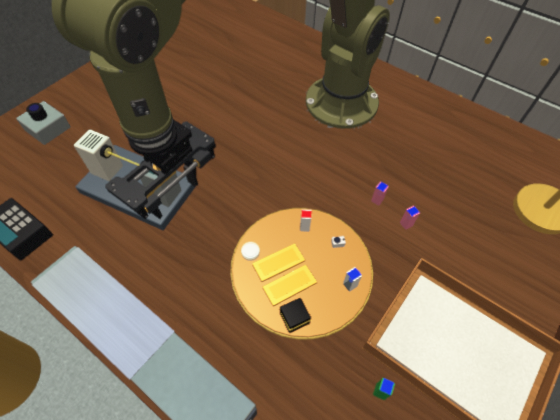

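View pics/side0.png

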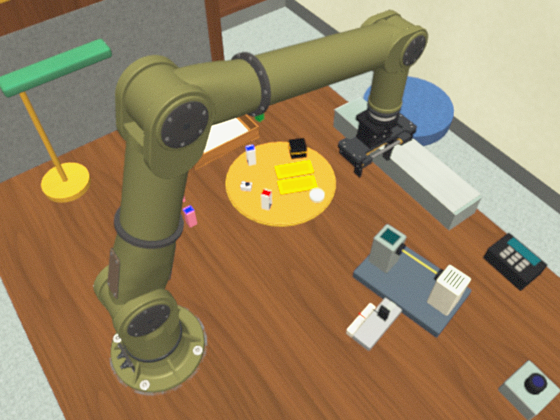

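Scene: candidates for the blue cell are (353,277) on the turntable, with white faces and a blue plate. Look-alikes are the pinks at (381,190) and (411,215), the green at (385,387), and the red cell at (306,218). I choose (353,277), which is (250,152) in the side view. In the side view the tester base is at (410,290), the white lamp at (450,288), the grey sensor at (388,245) and the black tab at (384,312).

Run:
```python
from h import *
import pickle
cs=pickle.load(open("c0.pkl","rb"))
c=cs["side"];P=cloud(c);z=P[...,2];col=c["color"].astype(int)
for n,uv in dict(lamp=(452,278),sens=(390,238),tab=(384,312),blue=(251,147),red=(266,193),disc=(262,205),base=(420,310)).items(): print(n,px2w(c,uv).round(4),col[uv[1],uv[0]])
v,u=np.mgrid[0:420,0:560]
reg=(u>340)&(u<480)&(v>215)&(v<350)
def rect(m,n):
    p=P[m][:,:2].astype(np.float32); r=cv2.minAreaRect(p*1000); print(n,len(p),r,P[m][:,2].mean())
m=reg&(abs(z-.03)<.004)&(col[...,2]>col[...,0]+8); rect(m,"base")
m=reg&(abs(z-.14)<.006); 
l,lab=cv2.connectedComponents(m.astype(np.uint8))
for i in range(1,l):
    if (lab==i).sum()>40: rect(lab==i,"head%d"%i)
# scene disc & cells
for n in("scene","side"):
    c=cs[n];P=cloud(c);z=P[...,2];col=c["color"].astype(int)
    m=(abs(P[...,0]-.75)<.4)&(abs(z-.086)<.006)&(col[...,2]>120)&(col[...,0]<90)
    l,lab=cv2.connectedComponents(m.astype(np.uint8))
    for i in range(1,l):
        if (lab==i).sum()>10: rect(lab==i,n+" bluetop"); print(np.argwhere(lab==i).mean(0)[::-1])
    m=(abs(z-.026)<.004)&(col[...,0]>150)&(col[...,2]<110); 
    p=P[m][:,:2].astype(np.float32); print("disc",cv2.minEnclosingCircle(p))
a=cs["side"]["color"][215:355,335:480]; b=cs["scene"]["color"][200:320,290:400]
a=cv2.resize(a,None,fx=2.7,fy=3,interpolation=2)[:420];b=cv2.resize(b,None,fx=3.5,fy=3.5,interpolation=2)
o=np.zeros((420,800,3),np.uint8);o[:a.shape[0],:a.shape[1]]=a;o[:b.shape[0],a.shape[1]:a.shape[1]+b.shape[1]]=b
cv2.imwrite("pics/crop.png",o[...,::-1])
```

```text
lamp [ 0.6199 -0.3257  0.1435] [251 252 242]
sens [ 0.583  -0.1564  0.1403] [23 90 88]
tab [ 0.4708 -0.2729  0.0622] [38 35 39]
blue [0.5092 0.3469 0.0859] [  0  60 247]
red [0.4433 0.1761 0.0871] [247   0   0]
disc [0.4276 0.1749 0.0467] [227 218 196]
base [ 0.5592 -0.3141  0.0337] [109 127 135]
base 3040 ((602.0481567382812, -242.33834838867188), (160.67910766601562, 257.2745361328125), 12.00817584991455) 0.030140177051741733
head1 525 ((585.1533813476562, -159.44635009765625), (64.1131591796875, 71.544677734375), 10.595418930053711) 0.14012943276542528
head3 608 ((620.5154418945312, -324.6033935546875), (64.24395751953125, 69.3991928100586), 12.84583568572998) 0.14040311836889643
scene bluetop 79 ((506.148193359375, 344.9165954589844), (16.651126861572266, 23.037282943725586), 73.11148834228516) 0.08606192405194055
[353.34177215 274.02531646]
disc ((0.2582809329032898, 0.15867763757705688), 0.5473095774650574)
side bluetop 18 ((504.7934265136719, 347.8068542480469), (10.587347030639648, 16.708127975463867), 68.27816772460938) 0.08543148384913421
[249.5        147.66666667]
side bluetop 26 ((618.4876098632812, -598.4130859375), (15.687993049621582, 16.383882522583008), 46.89550018310547) 0.0835746431553395
[537.96153846 381.        ]
disc ((0.325862318277359, 0.2059401422739029), 0.5820523500442505)
```

View pics/crop.png

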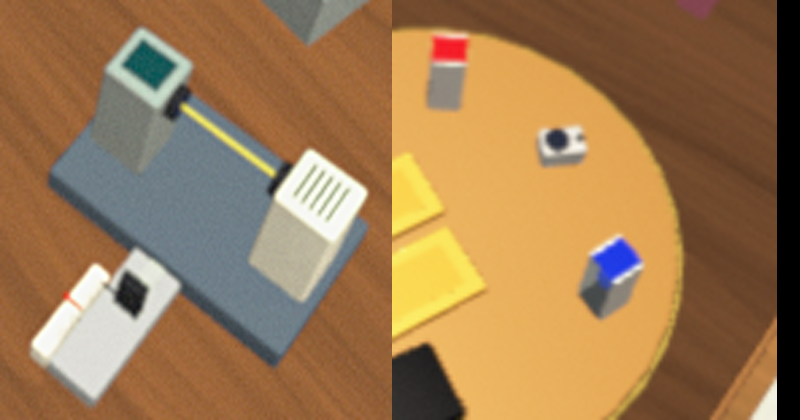

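The crop confirms it: the cell at about (612,275) has a blue plate on white faces, on the turntable. The tab is at (130,292), the red marker line at (72,300) on the scale, and the tester heading is about 12°. I'm moving above the slide.

```bash
python3 -m creep '[40,-0.3,-0.2,0.1,0,0,-0.1, 40,-1.0,-0.7,0.3,0,0,-0.3, 40,-2.1,-1.4,0.5,0,0,-0.5, 40,-3.3,-2.2,0.8,0,0,-0.8, 40,-4.5,-2.9,1.1,0,0,-1.1, 40,-5.7,-3.7,1.4,0,0,-1.4, 40,-6.9,-4.5,1.7,0,0,-1.7, 40,-7.9,-5.2,1.9,0,0,-1.9, 40,-8.6,-5.6,2,0,0,-2, 40,-9,-5.8,2,0,0,-2, 40,-9,-5.8,2,0,0,-2]' 30
python3 - <<'E'
from h import *
import pickle
c=env.read_camera("wrist");pickle.dump(c,open("c1.pkl","wb"));o=env.get_obs();print(o["tool_pos"],o["tool_rot"],o["time_s"],o["qpos"])
cv2.imwrite("pics/w1.png",c["color"][...,::-1])
E
```

```text
time_s: 1.25
tool_pos: [0.4747, -0.2721, 0.1846]
tool_rot: [-180.0, 0.0, 101.8]
force: [-0.1, -0.3, 1.0]
grip_width: 0.0403
grasp_force: 0.0
[ 0.47601518 -0.27019027  0.18475517] [ 1.79960741e+02 -8.08292921e-03  1.01924719e+02] 1.3 [ 21.87536405   8.06195407   5.39300732 102.67566091  -0.84070079
  69.27429734  39.43729484]
```

View pics/w1.png

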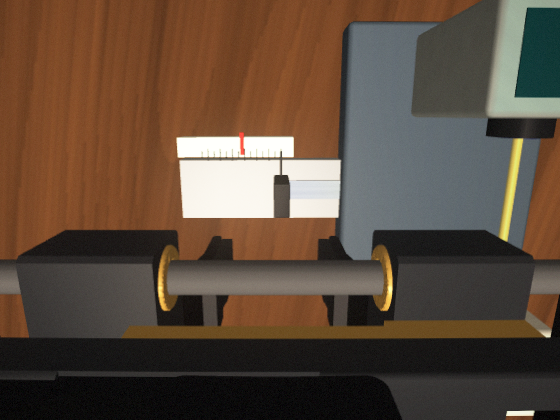

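Wrist view: the pointer is at (281,152), the red line at (242,146), and the tab spans u 274–290, v 177–217. The fingers are at u≈222 and 328.

Run:
```python
from h import *
import pickle
c=pickle.load(open("c1.pkl","rb"));P=cloud(c)
for uv in [(281,154),(281,160),(242,146),(242,151),(282,180),(282,186),(282,192),(185,200),(335,165)]: print(uv,P[uv[1],uv[0]].round(4))
a=np.radians(12);X=np.array([np.cos(a),np.sin(a)]);Y=np.array([-X[1],X[0]])
O=np.array([.6025,-.242])
ins=lambda w:((w[:2]-O)@X*1000,(w[:2]-O)@Y*1000)
for n,uv,z in[("ptr",(281,153.5),.023),("line",(242,145),.022),("line",(242,150),.022),("tabtopfarL",(274,178),.062),("R",(290,178),.062)]: print(n,ins(px2w(c,uv,z=z)))
col=c["color"].astype(int);z=P[...,2]
v,u=np.mgrid[0:420,0:560]
m=(u>250)&(u<310)&(v>165)&(v<222)&(abs(z-.062)<.004); print("tabtop",m.sum(),[np.array(ins(q)).round(1) for q in (P[m].min(0),P[m].max(0),np.median(P[m],0))]);print(np.argwhere(m).min(0),np.argwhere(m).max(0))
q=np.stack([(P[m][:,:2]-O)@X,(P[m][:,:2]-O)@Y],1)*1000; print(np.percentile(q,[2,50,98],axis=0))
m=(u>400)&(abs(z-.03)<.003)&(v<200)|((u>345)&(u<400)&(v<220)&(abs(z-.03)<.003))
q=(P[m][:,:2]-O)@np.stack([X,Y],1)*1000;print("base",np.percentile(q,[1,99],axis=0))
# base front edge heading
e=[P[r,np.where((abs(z[r]-.03)<.004)&(u[r]>330))[0][0],:2] for r in range(40,220,10)]
print("front heading",np.degrees(np.arctan2(*np.polyfit(np.array(e)[:,1],np.array(e)[:,0],1)[:1],1)), (np.array(e)-O)@X)
print("tcp",ins(env.get_obs()["tool_pos"]))
```

```text
(281, 154) [ 0.4723 -0.2372  0.0259]
(281, 160) [ 0.4733 -0.242   0.0261]
(242, 146) [ 0.44   -0.2373  0.026 ]
(242, 151) [ 0.4407 -0.2412  0.0268]
(282, 180) [ 0.4764 -0.2543  0.0486]
(282, 186) [ 0.4765 -0.2562  0.0632]
(282, 192) [ 0.4774 -0.2604  0.0637]
(185, 200) [ 0.3999 -0.293   0.0201]
(335, 165) [ 0.5187 -0.2375  0.0203]
ptr (np.float64(-126.30100042764533), np.float64(31.875357100080866))
line (np.float64(-158.36539606550423), np.float64(38.867542558673264))
line (np.float64(-158.46860123202168), np.float64(34.78198009142558))
tabtopfarL (np.float64(-131.994790052781), np.float64(18.055606020658715))
R (np.float64(-120.31877115043143), np.float64(18.01139632401046))
tabtop 587 [array([-137.8,  -10. ]), array([-116.4,   13.2]), array([-127. ,    2.1])]
[182 273] [217 289]
[[-132.81691969  -10.93748496]
 [-126.91191589    1.9997704 ]
 [-120.97685365   14.2520919 ]]
base [[-75.06423731 -19.13782984]
 [ 78.41632007 128.79819932]]
front heading -11.782606563461501 [-0.07634695 -0.07610278 -0.07655202 -0.07646663 -0.07663909 -0.07647712
 -0.07666756 -0.07647038 -0.07645411 -0.07672176 -0.07679284 -0.07688807
 -0.07678373 -0.07686147 -0.0768208  -0.07641879 -0.07693292 -0.07681151]
tcp (np.float64(-129.58191095992373), np.float64(-1.2765765291574331))
```

```bash
python3 -m creep '[40,0.07,0.05,0.3,0,0,0, 40,0.07,0.05,1.1,0,0,0, 40,0.07,0.05,2.1,0,0,0, 40,0.07,0.05,3.1,0,0,0, 40,0.07,0.05,3.9,0,0,0, 40,0.07,0.05,4.3,0,0,0, 40,0.07,0.05,4.5,0,0,0, 40,0.07,0.05,4.5,0,0,0, 6,0.07,0.05,4.5,0,0,0, 6,0.07,0.05,4.5,0,0,0, 6,0.07,0.05,4.5,0,0,0, 6,0.07,0.05,4.5,0,0,0]' 30
python3 -m creep '[6,0,0,0,0,0,0, 6,0,0,0,0,0,0]' 30
```

```text
time_s: 2.5
tool_pos: [0.4774, -0.2679, 0.0502]
tool_rot: [179.9, 0.0, 102.0]
force: [0.4, -0.1, 0.5]
grip_width: 0.0159
grasp_force: 0.0
time_s: 2.7
tool_pos: [0.4781, -0.2677, 0.0502]
tool_rot: [179.9, 0.1, 102.0]
force: [2.1, 0.2, 0.6]
grip_width: 0.012
grasp_force: 30.0
```

```bash
python3 -m creep '[6,0,-0.1,0,0,0,0, 6,0,-0.3,0,0,0,0, 6,0,-0.6,0,0,0,0, 6,0,-0.85,0,0,0,0, 6,0,-1.0,0,0,0,0, 6,0,-1.07,0,0,0,0, 6,0,-1.07,0,0,0,0]' 30
python3 - <<'E'
from h import *
import pickle
c=env.read_camera("wrist");s=env.read_camera("side");o=env.get_obs();print(o["tool_pos"],o["force"],o["grip_width"],o["time_s"])
pickle.dump((c,s),open("c2.pkl","wb"))
o=np.zeros((420,800,3),np.uint8);a=cv2.resize(c["color"][150:360,150:350],None,fx=2,fy=2);b=cv2.resize(s["color"][285:355,335:402],None,fx=5.9,fy=6,interpolation=2)
o[:,:400]=a;o[:,400:400+b.shape[1]]=b
cv2.imwrite("pics/w2.png",o[...,::-1])
E
```

```text
time_s: 3.4
tool_pos: [0.4459, -0.2745, 0.0501]
tool_rot: [179.9, 0.0, 102.0]
force: [3.9, 1.4, 4.9]
grip_width: 0.0116
grasp_force: 30.0
[ 0.44623605 -0.27443138  0.05012617] [4.27392534 1.28017773 5.0134002 ] 0.012131694475500183 3.5
```

View pics/w2.png

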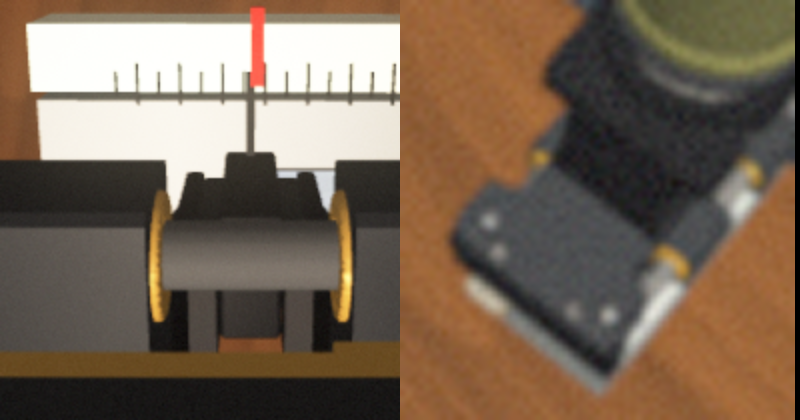

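The pointer is at (274.7,190) and the line at (278.7,175) in the wrist image, so the pointer is slightly past the line.

Run:
```python
from h import *
import pickle
c,s=pickle.load(open("c2.pkl","rb"))
a=np.radians(11.9);X=np.array([np.cos(a),np.sin(a)])
for z in(.022,.025): print([(px2w(c,uv,z=z)[:2]@X*1000).round(2) for uv in((274.7,190),(278.9,190),(278.7,175),(278.4,158))])
```

```text
[np.float64(379.58), np.float64(381.56), np.float64(381.44), np.float64(381.27)]
[np.float64(379.58), np.float64(381.53), np.float64(381.41), np.float64(381.24)]
```

```bash
python3 -m creep '[6,0,0.06,0,0,0,0, 6,0,0.06,0,0,0,0, 6,0,0.06,0,0,0,0, 6,0,0.06,0,0,0,0, 6,0,0.06,0,0,0,0, 6,0,0.06,0,0,0,0, 6,0,0.06,0,0,0,0, 6,0,0.06,0,0,0,0, 6,0,0.06,0,0,0,0, 6,0,0.06,0,0,0,0, 6,0,0.06,0,0,0,0, 6,0,0.06,0,0,0,0]' 30
python3 -m creep '[6,0,0,0,0,0,0, 6,0,0,0,0,0,0, 6,0,0,0,0,0,0, 6,0,0,0,0,0,0]' 30
```

```text
time_s: 4.7
tool_pos: [0.4481, -0.274, 0.0501]
tool_rot: [179.9, 0.0, 102.0]
force: [4.1, 0.9, 5.4]
grip_width: 0.0117
grasp_force: 30.0
time_s: 5.1
tool_pos: [0.4481, -0.274, 0.0501]
tool_rot: [179.9, 0.0, 102.0]
force: [3.9, 0.9, 5.8]
grip_width: 0.0117
grasp_force: 30.0
```

```bash
python3 - <<'E'
from h import *
c=env.read_camera("wrist");cc=c["color"].astype(int)
r=cc[190,255:300].sum(-1);print(r)
m=(cc[...,0]>180)&(cc[...,1]<90);m[220:]=0;q=np.argwhere(m);print(q.mean(0)[::-1],len(q))
E
python3 -m creep '[87,0,0,0,0,0,0, 87,0,0,0,0,0,0, 87,0,0,0,0,0,0, 87,0,0.2,0,0,0,0, 87,0,0.3,0,0,0,0, 87,0,0.3,0,0,0,0, 87,0,0.3,0,0,0,0]' 30
```

```text
[698 351 742 763 763 763 763 763 763 763 763 657 396 745 762 709 483 439
 440 432 431 432 371 547 752 762 762 762 762 762 762 762 714 428 690 758
 762 762 762 762 762 762 761 645 381]
[273.82758621 156.20689655] 29
time_s: 5.85
tool_pos: [0.4556, -0.2721, 0.0491]
tool_rot: [-179.9, -0.0, 102.0]
force: [0.1, -0.9, 0.6]
grip_width: 0.0599
grasp_force: 0.0
```

```bash
python3 -m creep '[87,0,0,0,0,0,0, 87,0,0,-0.2,0,0,0, 87,0,0,-0.8,0,0,0, 87,0,0,-1.8,0,0,0, 87,0,0,-3,0,0,0, 87,0,0,-4.1,0,0,0, 87,0,0,-4.8,0,0,0, 87,0,0,-5,0,0,0, 87,0,0,-5,0,0,0]' 30
python3 - <<'E'
from h import *
c=env.read_camera("wrist");cv2.imwrite("pics/w3.png",c["color"][...,::-1])
import pickle;pickle.dump(c,open("c3.pkl","wb"))
E
python3 -m creep '[87,0.4,0.15,0,0,0,0, 87,1.3,0.45,0,0,0,0, 87,2.6,0.9,0,0,0,0, 87,4.1,1.4,0,0,0,0, 87,5.6,1.8,0,0,0,0, 87,7.1,2.3,0,0,0,0, 87,8.6,2.8,0,0,0,0, 87,10.1,3.3,0,0,0,0, 87,11.6,3.8,0,0,0,0, 87,13.1,4.3,0,0,0,0, 87,14.6,4.8,0,0,0,0, 87,16,5.2,0,0,0,0]'
python3 -m creep '[87,1.1,0.35,0,0,0,0, 87,1.9,0.6,0,0,0,0, 87,2.2,0.7,0,0,0,0, 87,2.3,0.72,0,0,0,0, 87,2.3,0.72,0,0,0,0]'
python3 - <<'E'
from h import *
import pickle
c=env.read_camera("wrist");s=env.read_camera("side");pickle.dump((c,s),open("c4.pkl","wb"));o=env.get_obs();print(o["tool_pos"],o["tool_rot"],o["time_s"],o["qpos"])
w3=cv2.imread("pics/w3.png")
o=np.zeros((420,800,3),np.uint8);o[:,:560]=c["color"][...,::-1]
a=cv2.resize(s["color"][285:355,335:402,::-1],(240,250));o[:250,560:]=a
b=cv2.resize(w3[130:250,160:360],(240,144));o[260:404,560:]=b
cv2.imwrite("pics/w4.png",o)
E
```

```text
time_s: 6.75
tool_pos: [0.4561, -0.2722, 0.2001]
tool_rot: [180.0, 0.0, 102.0]
force: [1.2, -0.3, -1.9]
grip_width: 0.087
grasp_force: 0.0
time_s: 8.0
tool_pos: [0.5073, 0.2327, 0.198]
tool_rot: [-179.8, -0.0, 102.1]
force: [0.7, 0.0, -0.7]
grip_width: 0.0873
grasp_force: 0.0
time_s: 8.5
tool_pos: [0.5154, 0.3009, 0.1987]
tool_rot: [-179.9, 0.1, 102.0]
force: [0.9, -0.2, -0.8]
grip_width: 0.0871
grasp_force: 0.0
[0.5160818  0.29991522 0.19930426] [-1.79974641e+02  7.49082848e-02  1.01869683e+02] 8.6 [-13.36461998  14.90722434 -22.83058447  93.83018419   6.06794145
  72.53008573 -25.46567457]
```

View pics/w4.png

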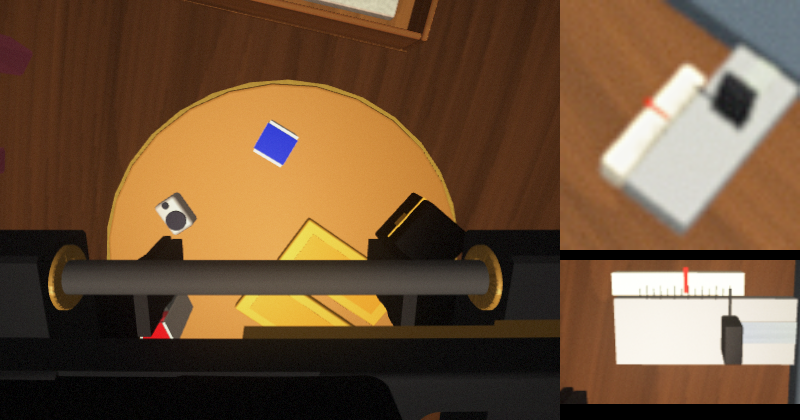

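The slide is home: the pointer is back at its original place. The blue cell is at (276,144), with white frosted edges at upper right and lower left of the blue top. The loupe is at (175,213) and the ring case at (420,225).

```bash
cat > cellfit.py <<'E'
from h import *
def fit(c,zt,z0=.086):
    cc=c["color"].astype(int);m=((cc[...,2]>120)&(cc[...,0]<110)&(cc[...,2]>cc[...,0]+80)).astype(np.uint8)
    n,lab,st,ce=cv2.connectedComponentsWithStats(m);i=1+st[1:,4].argmax()
    uv=np.argwhere(lab==i)[:,::-1]
    W=np.array([px2w(c,p,z=z0)[:2] for p in uv]);r=cv2.minAreaRect((W*1000).astype(np.float32));
    return ce[i],W,r
E
python3 - <<'E'
from cellfit import *
import pickle
c,s=pickle.load(open("c4.pkl","rb"))
ce,W,r=fit(c,0);print(ce,len(W),r)
P=cloud(c);print("depth",P[int(ce[1]),int(ce[0])])
b=cv2.boxPoints(r)/1000
print(w2px(c,np.c_[b,[.086]*4]).round(1))
# white pixels near: direction of strips from centre
cc=c["color"].astype(int);m=(cc.min(-1)>170);m[:115]=0;m[175:]=0;m[:,:240]=0;m[:,310:]=0
q=np.argwhere(m)[:,::-1];Ww=np.array([px2w(c,p,z=.084)[:2] for p in q])-np.array(r[0])/1000
C=Ww.T@Ww;w,V=np.linalg.eigh(C);print("white n",len(q),w,np.degrees(np.arctan2(*V[::-1,1]))%180, np.degrees(np.arctan2(*V[::-1,0]))%180)
E
```

```text
[275.31794334 143.48688353] 953 ((505.8314208984375, 346.2603759765625), (19.281482696533203, 23.03346824645996), 71.02715301513672)
depth [0.50548344 0.34672492 0.08718178]
[[253.8 147.1]
 [282.4 164.3]
 [297.  140.2]
 [268.1 122.5]]
white n 201 [0.00812056 0.02488877] 70.50674744468851 160.50674744468853
```

```bash
python3 -m creep '[60,0.1,0.1,0,0,0,-0.8, 60,0.2,0.3,0.1,0,0,-2.1, 60,0.3,0.5,0.3,0,0,-3.4, 60,0.4,0.7,0.5,0,0,-4.7, 60,0.5,0.9,0.7,0,0,-6, 60,0.6,1.0,0.8,0,0,-7.3, 60,0.7,1.1,0.9,0,0,-8.5, 60,0.8,1.2,1,0,0,-9.4, 60,0.81,1.27,1,0,0,-9.85, 60,0.81,1.27,1,0,0,-9.85, 60,0.81,1.27,1,0,0,-9.85]'
python3 - <<'E'
from cellfit import *
import pickle
c=env.read_camera("wrist");s=env.read_camera("scene");pickle.dump((c,s),open("c5.pkl","wb"));o=env.get_obs();print(o["tool_pos"],o["tool_rot"],o["time_s"],o["qpos"])
for k in(c,s):
    ce,W,r=fit(k,0);print(ce,len(W),r)
cv2.imwrite("pics/w5.png",c["color"][...,::-1])
E
```

```text
time_s: 9.7
tool_pos: [0.5484, 0.3322, 0.1697]
tool_rot: [-180.0, 0.0, 160.9]
force: [-0.6, -0.4, 0.3]
grip_width: 0.0598
grasp_force: 0.0
[0.54818589 0.33276043 0.16977067] [-1.79983991e+02  3.19078098e-02  1.60994650e+02] 9.8 [ -9.63330046  22.6878886  -30.64836077  89.07042451  12.00190345
  71.52789925  28.84372099]
[274.10418376 149.84331419] 1219 ((505.89483642578125, 346.2625427246094), (19.368728637695312, 23.065845489501953), 70.9329833984375)
[386.49375 386.1375 ] 160 ((657.0265502929688, 509.06365966796875), (23.46029281616211, 20.342018127441406), 11.858521461486816)
```

View pics/w5.png

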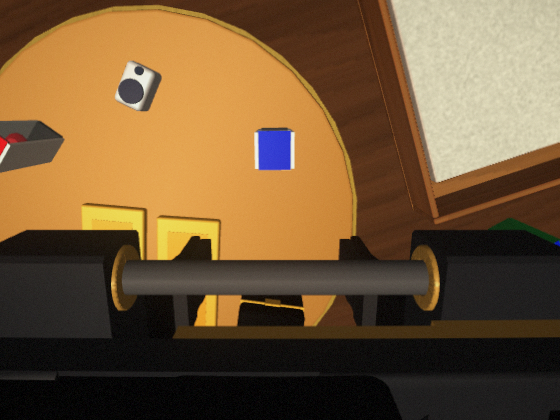

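The cell is squared up at (274,150), its white frosted edges facing the fingers left and right. The position matches the earlier look. I'm going over it, down and gripping.

```bash
python3 -m creep '[60,0.4,-0.02,0,0,0,0, 60,1.1,-0.02,0,0,0,0, 60,1.4,-0.02,0.1,0,0,0, 60,1.48,-0.02,0.3,0,0,0, 60,1.48,-0.02,0.9,0,0,0, 60,1.48,-0.02,1.7,0,0,0, 60,1.48,-0.02,2.5,0,0,0, 60,1.48,-0.02,3.2,0,0,0, 60,1.48,-0.02,3.6,0,0,0, 60,1.48,-0.02,3.69,0,0,0, 60,1.48,-0.02,3.69,0,0,0, 40,1.48,-0.02,3.69,0,0,0]'
python3 -m creep '[32,0,0,0,0,0,0, 30,0,0,0,0,0,0, 28,0,0,0,0,0,0, 26,0,0,0,0,0,0, 22,0,0,0,0,0,0, 18,0,0,0,0,0,0, 18,0,0,0,0,0,0, 18,0,0,0,0,0,0, 18,0,0,0,0,0,0]' 20
```

```text
time_s: 11.0
tool_pos: [0.5065, 0.3479, 0.06]
tool_rot: [179.9, 0.1, 161.1]
force: [0.2, -0.6, 0.6]
grip_width: 0.0572
grasp_force: 0.0
time_s: 11.9
tool_pos: [0.5059, 0.3472, 0.0589]
tool_rot: [-180.0, 0.0, 161.1]
force: [-0.2, -1.4, 1.3]
grip_width: 0.024
grasp_force: 20.0
```

```bash
python3 -m creep '[18,0,0,-0.1,0,0,0, 18,0,0,-0.4,0,0,0, 18,0,0,-0.9,0,0,0, 18,0,0,-1.6,0,0,0, 18,0,0,-2.5,0,0,0, 18,0,0,-3.4,0,0,0, 18,0,0,-4.2,0,0,0, 18,0,0,-4.9,0,0,0, 18,0,0,-5.3,0,0,0, 18,0,0,-5.4,0,0,0, 18,0,0,-5.4,0,0,0]' 20
python3 -m creep '[18,-0.2,-0.3,0,0,0,0, 18,-0.6,-1.0,0,0,0,0, 18,-1.1,-2.0,0,0,0,0, 18,-1.7,-3.1,0,0,0,0, 18,-2.4,-4.3,0,0,0,0, 18,-3.1,-5.5,0,0,0,0, 18,-3.7,-6.7,0,0,0,0, 18,-4.4,-7.9,0,0,0,0, 18,-5.0,-9.1,0,0,0,0, 18,-5.7,-10.3,0,0,0,0, 18,-6.3,-11.3,0,0,0,0, 18,-6.6,-12.0,0,0,0,0]'
python3 -m creep '[18,-0.4,-0.6,0,0,0,0.6, 18,-0.8,-1.3,0,0,0,1.6, 18,-1.2,-2,0,0,0,2.8, 18,-1.6,-2.8,0,0,0,4, 18,-2,-3.6,0,0,0,5.2, 18,-2.3,-4.3,0,0,0,6.4, 18,-2.6,-4.9,0,0,0,7.6, 18,-2.8,-5.3,0,0,0,8.8, 18,-2.83,-5.5,0,0,0,9.6, 18,-2.83,-5.52,0,0,0,9.87, 18,-2.83,-5.52,0,0,0,9.87, 18,-2.83,-5.52,0,0,0,9.87]'
python3 - <<'E'
from h import *
import pickle
d={n:env.read_camera(n) for n in("wrist","side","scene")};pickle.dump(d,open("c6.pkl","wb"));o=env.get_obs();print(o["tool_pos"],o["tool_rot"],o["time_s"],o["grip_width"],o["grasp_force"])
o=np.zeros((420,800,3),np.uint8);o[:,:560]=d["wrist"]["color"]
o[:240,560:]=cv2.resize(d["side"]["color"][210:350,340:480],(240,240))
o[240:,560:]=cv2.resize(d["scene"]["color"][110:230,60:220],(240,180))
cv2.imwrite("pics/w6.png",o[...,::-1])
E
```

```text
time_s: 13.0
tool_pos: [0.5058, 0.3474, 0.2211]
tool_rot: [180.0, 0.0, 161.1]
force: [-0.2, -1.1, -1.5]
grip_width: 0.024
grasp_force: 20.0
time_s: 14.2
tool_pos: [0.5758, -0.0622, 0.2193]
tool_rot: [-179.9, -0.1, 160.8]
force: [-0.3, -0.0, -0.7]
grip_width: 0.0238
grasp_force: 20.0
time_s: 15.4
tool_pos: [0.6033, -0.2406, 0.2205]
tool_rot: [-180.0, -0.0, 102.0]
force: [-1.2, 0.7, -0.2]
grip_width: 0.0237
grasp_force: 20.0
[ 0.60334268 -0.24083442  0.22088053] [ 1.79992322e+02 -1.03438096e-02  1.01964511e+02] 15.55 0.02422121176382557 19.99996778438799
```

View pics/w6.png

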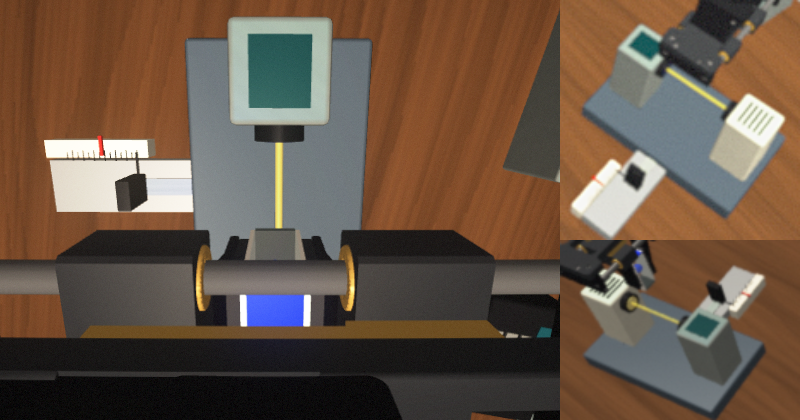

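The wrist view shows the cell held square: plate at (276,310), beam at u≈278, sensor barrel end at v≈140. The tester is undisturbed and the slide is home.

Run:
```python
from h import *
import pickle
d=pickle.load(open("c6.pkl","rb"));T=np.array([.60334,-.24083,.22088])
a=np.radians(11.96);X=np.array([np.cos(a),np.sin(a)]);Y=np.array([-X[1],X[0]])
loc=lambda w:np.array([(w[...,:2]-T[:2])@X,(w[...,:2]-T[:2])@Y]).T*1000   # rel. TCP, tester-ish axes, mm
v,u=np.mgrid[0:420,0:560]
for n,reg in(("wrist",(140,225,255,300)),("side",(215,300,380,450)),("scene",(125,200,100,175))):
    c=d[n];cc=c["color"].astype(int);m=(cc[...,0]>150)&(cc[...,1]>130)&(cc[...,0]-cc[...,2]>60)
    q=np.zeros_like(m);q[reg[0]:reg[1],reg[2]:reg[3]]=1;m&=q
    uv=np.argwhere(m)[:,::-1];L=loc(np.array([px2w(c,p,z=.12) for p in uv]))
    k=np.polyfit(L[:,1],L[:,0],1);print(n,"beam x rel TCP at y=0:",k[1].round(2),"heading corr deg",np.degrees(-k[0]).round(2),"y range",np.percentile(L[:,1],[0.5,99.5]).round(1),len(uv))
    P=cloud(c)
    for nm,lo,hi in(("head",.1375,.1435),("base",.026,.034)):
        m=(P[...,2]>lo)&(P[...,2]<hi)&(np.hypot(P[...,0]-.605,P[...,1]+.24)<.2)
        if nm=="base": m&=(cc[...,2]>cc[...,0]+8)
        k,lab,st,_=cv2.connectedComponentsWithStats(m.astype(np.uint8))
        for i in range(1,k):
            if st[i,4]>150:
                L=loc(P[lab==i]);print("  ",nm,len(L),cv2.minAreaRect(L.astype(np.float32)),np.percentile(L,[1,99],axis=0).round(1).tolist())
c=d["wrist"];cc=c["color"].astype(int)
m=(cc[...,2]>120)&(cc[...,0]<110)&(v>285)&(v<330)&(u>220)&(u<330);uv=np.argwhere(m)[:,::-1]
L=loc(np.array([px2w(c,p,z=T[2]-.003+.03) for p in uv]));print("cell plate",np.percentile(L,[1,50,99],axis=0).round(2))
for vv in(136,138,140,142,144): print(vv,cc[vv,265],loc(px2w(c,(265,vv),z=.12)).round(1),loc(px2w(c,(265,vv),z=.136)).round(1))
```

```text
wrist beam x rel TCP at y=0: 2.07 heading corr deg -0.33 y range [-7.1 48.2] 624
   head 10918 ((2.265716552734375, 86.95408630371094), (65.46662139892578, 60.0587043762207), 89.8710708618164) [[-26.5, 60.7], [31.4, 118.6]]
   base 9277 ((-38.73601150512695, 40.559810638427734), (75.47250366210938, 176.24986267089844), 0.15754222869873047) [[-75.5, -37.1], [-1.9, 126.7]]
   base 11721 ((44.5454216003418, 30.15418243408203), (197.63755798339844, 73.42135620117188), 89.56082153320312) [[9.0, -57.3], [80.4, 126.1]]
side beam x rel TCP at y=0: 12.9 heading corr deg 0.63 y range [-57.7  48.7] 116
   head 357 ((0.23150062561035156, 88.37944793701172), (59.58247756958008, 60.62540817260742), 88.60604858398438) [[-29.0, 60.0], [29.5, 117.8]]
   head 470 ((0.42883872985839844, -89.9085693359375), (63.41828536987305, 59.36703872680664), 0.6287357211112976) [[-29.7, -119.1], [28.6, -61.4]]
   base 2951 ((-2.2573776245117188, -1.154296875), (157.84219360351562, 257.185791015625), 0.03139547258615494) [[-79.6, -128.3], [55.9, 122.7]]
scene beam x rel TCP at y=0: 1.75 heading corr deg -0.38 y rang
[... 173 characters left out ...]
ead 483 ((3.8992443084716797, 90.71090698242188), (59.97480010986328, 60.17196273803711), 0.16885802149772644) [[-24.7, 61.7], [32.4, 118.8]]
   base 186 ((-62.87453079223633, -71.23280334472656), (22.228870391845703, 101.30355072021484), 0.2560766637325287) [[-73.3, -120.6], [-53.2, -23.3]]
   base 2764 ((5.667671203613281, 1.6226272583007812), (158.55323791503906, 256.2001647949219), 0.42142966389656067) [[-69.5, -121.6], [82.7, 128.3]]
cell plate [[-9.58 -6.07]
 [ 0.09  0.17]
 [ 9.48  6.26]]
136 [35 34 33] [-6.6 52.7] [-6.1 53.5]
138 [36 38 34] [-6.6 51.4] [-6.1 52.3]
140 [37 34 31] [-6.6 50.1] [-6.1 51.1]
142 [ 95 104 106] [-6.6 48.8] [-6.1 49.9]
144 [117 126 129] [-6.6 47.5] [-6.1 48.7]
```

```bash
python3 -m creep '[18,0,0.067,0.05,0,0,0, 18,0,0.067,0.2,0,0,0, 18,0,0.067,0.5,0,0,0, 18,0,0.067,0.9,0,0,0, 18,0,0.067,1.4,0,0,0, 18,0,0.067,1.9,0,0,0, 18,0,0.067,2.4,0,0,0, 18,0,0.067,2.8,0,0,0, 18,0,0.067,3.1,0,0,0, 18,0,0.067,3.22,0,0,0, 18,0,0.067,3.26,0,0,0, 18,0,0.067,3.26,0,0,0]'
python3 -m creep '[18,0,0,0,0,0,0, 18,0,0,0,0,0,0, 18,0,0,0,0,0,0, 18,0,0,0,0,0,0, 18,0,0,0,0,0,0]'
python3 - <<'E'
from h import *
d={n:env.read_camera(n) for n in("wrist","side","scene")};o=env.get_obs();print(o["tool_pos"],o["tool_rot"],o["time_s"],o["grip_width"],o["grasp_force"],o["joint_velocities"].round(2))
o=np.zeros((420,800,3),np.uint8);o[:,:400]=d["wrist"]["color"][:,80:480]
o[:210,400:]=cv2.resize(d["side"]["color"][220:325,330:530],(400,210))
o[210:,400:]=cv2.resize(d["scene"]["color"][115:220,50:250],(400,210))
cv2.imwrite("pics/w7.png",o[...,::-1])
c=d["wrist"];cc=c["color"].astype(int);m=(cc[...,0]>150)&(cc[...,1]>130)&(cc[...,0]-cc[...,2]>60);m[:, :240]=0;m[:,330:]=0;m[:60]=0;m[240:]=0
q=np.argwhere(m);print("beam px",q.mean(0),q.min(0),q.max(0))
T=env.get_obs()["tool_pos"];a=np.radians(11.96);X=np.array([np.cos(a),np.sin(a)])
print("beam x rel TCP",np.median([(px2w(c,p[::-1],z=.12)[:2]-T[:2])@X*1000 for p in q]))
E
```

```text
time_s: 16.75
tool_pos: [0.6055, -0.2413, 0.1235]
tool_rot: [180.0, 0.0, 101.9]
force: [-0.0, -0.6, -0.5]
grip_width: 0.0244
grasp_force: 20.0
time_s: 17.25
tool_pos: [0.6052, -0.2412, 0.1232]
tool_rot: [180.0, 0.0, 101.9]
force: [-0.1, 0.2, -1.3]
grip_width: 0.0237
grasp_force: 20.0
[ 0.60517289 -0.24115412  0.12307349] [1.79996761e+02 3.39275106e-03 1.01879807e+02] 17.4 0.02408111993270019 19.999820434022695 [-0.01 -0.01  0.    0.04 -0.05  0.02  0.01]
beam px [198.90712074 276.48297214] [159 271] [239 282]
beam x rel TCP 0.5523092052812512
```

View pics/w7.png

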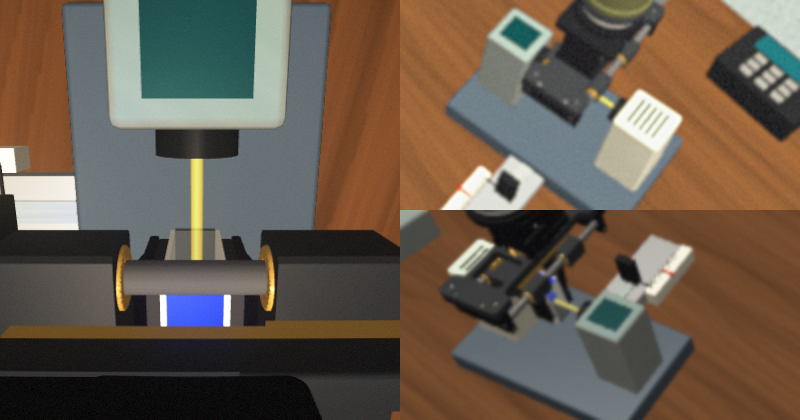

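The cell is in the beam: plate centre at crop u≈195, beam at u≈196. It is upright, still and clear of both heads, with the slide home.

```bash
python3 -c "
from cell import env
print(env.sign_off())"
```

```text
the job is handed in; nothing more can be done
None
```

I zeroed the tester (slide held within about 2 mm of the red marker for over a second, then back home), and I signed off with the blue cell held still and upright at the middle of the light path, its clear windows facing the heads.

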